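# Isolate the embedding station, then slide its feed roller home

### The job

Make the station safe before refitting its feed roller: turn the red isolator handle anticlockwise fully to off (pointer at the red mark), then swing the blue lockout hasp fully out past the edge of the box. After that, slowly and gently slide the white roller along its V-groove, without lifting it out, until its end rests against the orange sprung stop without driving the stop deep in; leave the other things on the bench where they are.

Things in the scene. Friction and masses are not known exactly. Their poses are not given: they have to be found in the camera images.
- cradle: Fixed cream base plate, 300 x 90 mm, with a blue 90-degree V-groove 280 mm long along its own x axis (x=-140 mm, open end, to +140 mm). Origin: on the table under the groove's middle; z up. Groove bottom 28 mm, top edges 46 mm above the table, 18 mm either side of the middle; a roller in it has its axis at y=0, z=52 mm. At +x a wall (60 mm wide, 76 mm high, x=142 to 160 mm) carries the stop.
- stop (a joint): How far the sprung stop is pressed in, in m: 0 = free, up to 0.012; it moves along the cradle's +x. Spring 0.7 N per mm. More than 9 mm at any time is too rough.
- stop_face (a point): Centre of the face of the sprung stop, an orange disc 26 mm across, 52 mm above the table on the roller's axis line, facing the groove's open end; at x=+120 mm of the cradle when free.
- roller: Loose white roller with steel end bands: a plain cylinder 34 mm in diameter, 120 mm long, 0.28 to 0.56 kg, lying in the V-groove, rubbing with 2 to 6 N of friction; stays where left. Origin: its very centre; own x along the roller, to the stop; it may roll. Against the stop it is centred at x=+60 mm of the cradle; it starts 50 to 90 mm short, with 50 mm or more of open groove behind it.
- isolator_box: Fixed grey switch box, 150 mm (its x) by 170 mm (its y) and 60 mm high, lying on the table. Origin: centre of its underside; z up. On its top a yellow plate with the rotary handle at x=0, y=+30 mm, and the hasp pivot at x=-30 mm, y=-60 mm.
- handle (a joint): Angle of the isolator handle in rad, growing anticlockwise seen from above. 0 = on: bar along the box's +x, pointer at the green mark; 1.571 (end of travel) = off: bar along the box's +y, pointer at the red mark. Starts 0.05 to 0.35. It stays where left; about 0.08 N m of friction. More than 1.35 counts as off.
- handle_grip (a point): Point on the handle's vertical axis at the height to grip, 94 mm above the table. The handle is a red bar 84 mm long, 16 mm thick, from 70 to 106 mm above the table, on a black disc of 64 mm diameter; a white line on top of the bar marks the pointer half. Own x axis: along the bar, to the pointer.
- hasp (a joint): Angle of the lockout hasp in rad, growing clockwise seen from above. 0 = stowed, pointing along the box's +x; 1.6 (end of travel) = swung out, pointing along the box's -y past the edge of the box. Starts 0 to 0.25. It stays where left; about 0.05 N m of friction. More than 1.2 counts as out.
- hasp_knob (a point): Point to grip or push on the hasp's black upright knob, 90 mm above the table; knob 16 mm in diameter, 68 to 100 mm above the table, on the free end of the blue hasp plate (84 mm long, 22 mm wide, top 68 mm above the table), 60 mm from the pivot. Own x axis: along the hasp, away from the pivot.
- hasp_hinge (a point): Point on the hasp's vertical pivot axis, at the same height as hasp_knob.
- pot: Bystander: clear sample pot, 48 mm across, 55 mm high; origin under its centre.
- can: Bystander: aluminium can, 60 mm across, 75 mm high; origin under its centre.
- reagent: Bystander: amber bottle, 64 mm across, 150 mm high; origin under its centre.
- wrench: Bystander: steel wrench lying on the table.
- mould_tray: Bystander: steel tray 150 x 110 x 30 mm; origin under its centre.
- screwdriver: Bystander: orange screwdriver lying on the table.
- beaker: Bystander: white cup 70 mm across, 80 mm high; origin under its centre.
There are look-alikes about, which are no part of the job. There is more than one size of the isolator_box; the one meant has the size given above.

How it is judged:
On the way, in this order (a step that is already met when the one before it is completed fails the run):
1. the isolator handle is turned to off (value of joint handle above 1.35 rad), for 0.2 s.
2. with the handle off, the hasp is swung out (value of joint handle above 1.35 rad and value of joint hasp above 1.2 rad), for 0.2 s.
3. with the handle off and the hasp out, the roller has reached the stop (all of step 2 and x of roller in the frame of cradle above 0.057 m), for 0.2 s.
At the end, for the whole second after the job is handed in: Handle beyond 1.35 rad (off), hasp beyond 1.2 rad (out), roller lying still in the V-groove (axis within 5 mm and 0.05 rad of its place) with its end no more than 3 mm short of the free stop's face and the stop pressed in less than 9 mm (all of step 3 and x of roller in the frame of cradle below 0.069 m and y of roller in the frame of cradle between -0.005 and 0.005 m and z of roller in the frame of cradle between 0.047 and 0.057 m and angle between the x axis of roller and the x axis of cradle, either way round below 0.05 rad and linear speed of roller below 0.01 m/s and value of joint stop below 0.009 m); the robot touches nothing.
It fails at once if the sprung stop is driven in more than 9 mm (value of joint stop above 0.009 m).
It fails at once if the roller is shoved faster than 0.25 m/s (linear speed of roller above 0.25 m/s).
It fails at once if the roller is lifted out of the groove (more than 12 mm) (z of roller in the frame of cradle above 0.064 m).
It fails at once if a bystander is moved more than 30 mm (distance of any of pot, can, reagent, wrench, mould_tray, screwdriver, beaker from where it was at the start of the episode above 0.03 m).
It also fails if it takes over 72 s, if anything falls off the work surface, if the arm or the gripper's body presses on something with over 40 N, if the wrist force passes 120 N, or if a joint passes its speed limit or range.

### The arm

A 7-joint arm with a two-finger parallel gripper is mounted at the origin on the work surface. World frame = base frame: x ahead of the robot, y to its left, z up, the work surface at z = 0. Lengths are in m, angles in rad, forces in N, time in s.
With the tool pointing down it reaches from about 0.4 to 0.875 m from the base axis. Payload 19.3 kg.
Tool frame: the origin (TCP) lies at the very end of the fingers, on their centre line; the grasp point (between the pads) lies 19 mm behind it; z points along the fingers, y is the line along which they close (so a half turn about z gives the same grasp; the last joint's range is limited). The gripper opens to 85 mm and grips with 20 to 120 N. Pads are 22 mm wide; open, the fingers measure 114 mm over their backs; the gripper's body (76 mm by 85 mm) begins 54 mm behind the grasp point. The pads swing forward as they close: fully open they stand 13 mm farther back than shut.
Start: joints at [1.14, 0.521, -0.036, 1.599, 0.021, 1.021, -0.113], TCP at [0.221, -0.585, 0.231] pointing down, gripper open.
Joint ranges: [-2.91, 2.91], [-0.3, 2.13], [-1.5, 1.42], [0.17, 2.43], [-1.26, 4.41], [0.16, 1.93], [-2.52, 2.52]. Speed limits (rad/s): [1.89, 1.89, 2.39, 2.39, 3.01, 3.01, 3.01].

### API

Orientations are given as [roll, pitch, yaw] about the fixed x, y, z axes, in that order (R = Rz(yaw) Ry(pitch) Rx(roll)).
In Python, from workcell import bot gives the robot as it stands.
- The arm moves only by the tool jog_arm, never from a script. Its argument "motion" is a list of rows, each a list of 5 numbers: the shift along the tool's x, y, z scaled (see below), then the turn about the tool's z scaled (see below), then the opening, from 0 (shut) to 1 (fully open). A call has 1 to 12 rows; each row shifts and turns the commanded pose from where the row before left it, along the tool's axes as they then stand; what a row does not reach is not made up. The controller multiplies each number of a shift by 30 mm and each number of a turn by 0.08 rad. A row lasts 1/10 s, in which the tool goes at most 50 mm and 8.59 degrees, less where a joint would pass 70% of its speed; a pose out of reach is approached as far as the arm can. A call with a number of a shift or a turn outside -1 to 1 is refused whole. A call with a gripper value outside its range is refused whole. The fingers move at their own pace and stop on an object; "newtons" is the grip in N (left out, the last holds). Time passes only in rows, so rows that do not move let the fingers close. It gives the time, the measured TCP pose, the force, the opening and the grip force at its end, in the units of the state.
- bot.observe(): the state, without advancing time (a new reading comes with each control period).
- bot.grab_frame(name): name is "scene" or "top" or "wrist"; returns a dict with "pixels" (384x512x3 uint8, red, green, blue), "fovy" (degrees; the focal length in pixels is half the picture's height over the tangent of half this angle, whatever the lens; pixels are square), "cx", "cy" (the principal point, pixels), "rvec" (rotation vector, rad) and "tvec" (3), from world to camera coordinates, as OpenCV has them; the wrist camera has in their place "mount" (4x4, takes a point from camera to tool coordinates, whose origin is the TCP and whose axes are the flange's). Camera axes: x right, y down, z forward; pixel columns grow to the right and rows downward; lengths in m; the calibration is good to about 2 mm. A picture is of the moment at which its call begins: read the wrist's pose just before it. There is no depth.
- bot.job_done(): hands the job in; it is judged then, once.
The state is a dict: "clock": time; "qpos": joint angles; "qd": joint speeds; "joint_efforts": joint torques, N m; "position": TCP position; "tool_rot": TCP orientation; "force": force on the tool from outside, world axes, zero at the start; "moment": the same for the moment, N m; "grip_width": finger opening in m; "finger_force": force on a finger pad.
Only numpy, scipy, OpenCV 4.12 (cv2) and the standard library are available. Lean on these libraries where they do the work, as an engineer would, in place of code of your own. Each camera call takes 0.05 s, during which the arm holds its last target. There are 200 camera calls.

## Working session

There is one attempt and no reset: what is moved stays moved. The work goes in short steps, Python scripts to look and compute and a tool call to move; the robot and the scene stay as the last step left them, time stands still between calls to the robot, and variables do not carry over. Pictures are saved under pics/ and viewed, at most 10 in all, crops included, and the job is handed in when it is done.

Besides the shell and the picture viewer there is one more tool, called by a JSON object that holds its "op" and its "data", one argument or row to a line. jog_arm: Moves the arm, as the interface text tells. Shifts and turns lie within -1 to 1; 1 stands for 30 mm of shift or 0.08 rad of turn. Its arguments: {"type":"object","properties":{"motion":{"type":"array","items":{"type":"array","items":{"type":"number"}}},"newtons":{"type":"number"}},"required":["motion"]}

```bash
mkdir -p pics; cat > h.py <<'E'
import numpy as np, cv2
from scipy.spatial.transform import Rotation as R
from workcell import bot
def save(n):
    f=bot.grab_frame(n); np.save(f'{n}.npy',f,allow_pickle=True); cv2.imwrite(f'pics/{n}.png',f['pixels'][...,::-1]); return f
def load(n): return np.load(f'{n}.npy',allow_pickle=True).item()
def K(f):
    s=f['pixels'].shape; F=s[0]/2/np.tan(np.radians(f['fovy'])/2); return np.array([[F,0,f['cx']],[0,F,f['cy']],[0,0,1.]])
def px2w(f,u,v,z):
    Rm=cv2.Rodrigues(np.array(f['rvec'],float))[0]; t=np.array(f['tvec'],float).ravel()
    c=-Rm.T@t; d=Rm.T@np.linalg.inv(K(f))@[u,v,1]; return c+d*(z-c[2])/d[2]
def w2px(f,p):
    return cv2.projectPoints(np.array(p,float).reshape(-1,3),np.array(f['rvec'],float),np.array(f['tvec'],float),K(f),None)[0].reshape(-1,2)
E
python3 - <<'E'
from h import *
s=bot.observe();print(s)
a=save('scene');b=save('top')
for f in(a,b):print({k:v for k,v in f.items() if k!='pixels'})
cv2.imwrite('pics/both.png',np.vstack([cv2.resize(x['pixels'][...,::-1],(400,300)) for x in (a,b)]))
cv2.imwrite('pics/topb.png',cv2.resize(b['pixels'][...,::-1],(800,600),interpolation=cv2.INTER_CUBIC))
cv2.imwrite('pics/sceneb.png',cv2.resize(a['pixels'][...,::-1],(800,600),interpolation=cv2.INTER_CUBIC))
E
```

```text
{'clock': 0.0, 'qpos': array([ 1.13978965,  0.52201076, -0.03633621,  1.59997816,  0.02120114,
        1.02111559, -0.11278324]), 'qd': array([ 0.00207072, -0.0023537 ,  0.00148025, -0.0011242 ,  0.0006279 ,
        0.00092429, -0.00085484]), 'joint_efforts': array([-1.74956665e-03, -9.27082586e+01,  1.97898656e+00, -3.69918716e+01,
        1.77657057e-02,  8.09318240e-03, -2.17002739e-04]), 'position': array([ 0.2204973 , -0.58446066,  0.23073835]), 'tool_rot': array([-3.14046848e+00,  7.70695516e-05,  3.60821208e-01]), 'force': array([-0.46659877,  0.24624107, -0.02128688]), 'moment': array([ 0.01327541, -0.07251778, -0.03858877]), 'finger_force': 0.0, 'grip_width': 0.0851023201894895}
{'fovy': 46.80834247194562, 'cx': 254.35709434361294, 'cy': 193.8774319925444, 'rvec': array([ 0.66493516,  2.70767784, -0.98984546]), 'tvec': array([ 0.44693636, -0.13423173,  1.57688539])}
{'fovy': 42.426856766132396, 'cx': 255.44764146359842, 'cy': 189.93361412072463, 'rvec': array([ 2.16897025, -2.14249258,  0.09405535]), 'tvec': array([0.01289886, 0.49442286, 1.37727229])}
```

View pics/topb.png

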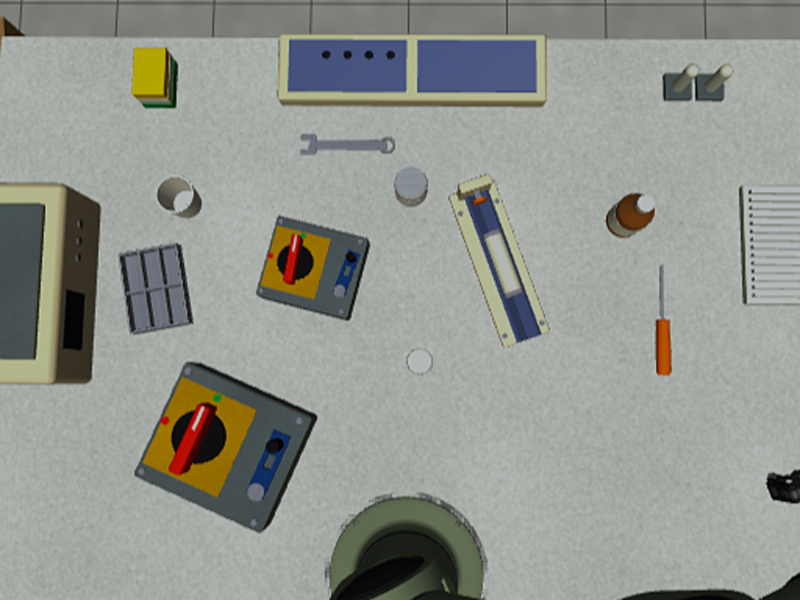

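View pics/sceneb.png

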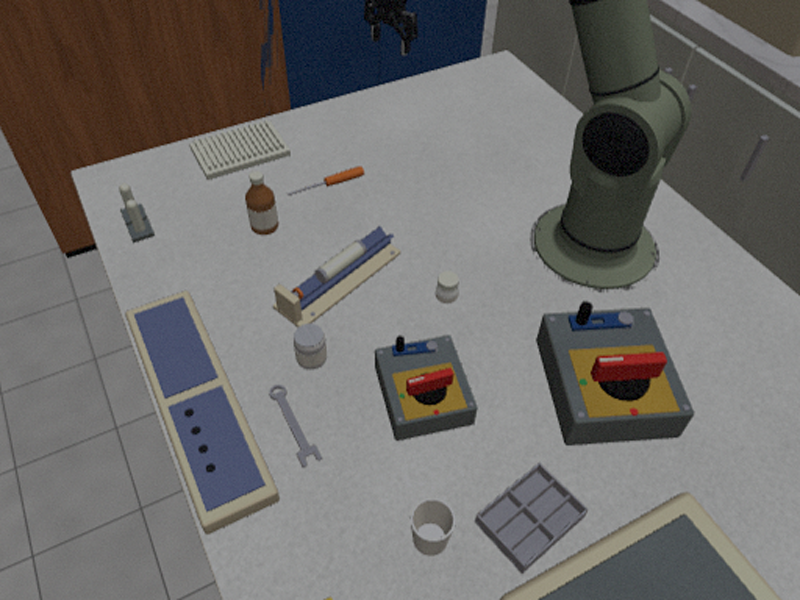

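The picture shows two isolator boxes, seen in the enlarged top view: a small one at (313,268) and a large one at (226,447). The roller is in the cradle at (503,263), with the orange stop at (478,197). I'll measure sizes to choose the box.

```bash
python3 - <<'E'
from h import *
f=load('top'); s=.64
P=lambda u,v,z:px2w(f,u*s,v*s,z)
for nm,c,z in(('big',[(190,364),(316,415),(262,530),(137,474)],.06),('small',[(280,217),(369,240),(350,319),(258,295)],.06),('cradle',[(449,198),(490,176),(549,330),(508,347)],.012)):
    p=np.array([P(*q,z)[:2] for q in c]);print(nm,p.round(3).tolist(),[round(np.linalg.norm(p[i]-p[i-1]),3) for i in range(4)],p.mean(0).round(4))
for nm,u,v,z in(('stop',479,199,.052),('rollend+',491,232,.069),('rollend-',513,294,.069),('bigwhite',203,411,.106),('pot',420,361,.055),('can',411,175,.075),('reag',630,215,.06)):print(nm,P(u,v,z).round(3))
im=cv2.imread('pics/top.png')
a=cv2.resize(im[225:345,80:210],None,fx=4,fy=4,interpolation=2);b=cv2.resize(im[105:225,280:360],None,fx=4,fy=4,interpolation=2)
cv2.imwrite('pics/c1.png',np.hstack([cv2.resize(a,(440,480))if 0 else a[:, :480],b]))
E
```

```text
big [[0.367, 0.386], [0.281, 0.161], [0.084, 0.249], [0.175, 0.471]] [np.float64(0.21), np.float64(0.241), np.float64(0.216), np.float64(0.24)] [0.2267 0.3168]
small [[0.633, 0.235], [0.592, 0.074], [0.45, 0.105], [0.491, 0.27]] [np.float64(0.146), np.float64(0.166), np.float64(0.146), np.float64(0.17)] [0.5415 0.1706]
cradle [[0.682, -0.071], [0.724, -0.147], [0.438, -0.254], [0.406, -0.18]] [np.float64(0.296), np.float64(0.087), np.float64(0.306), np.float64(0.081)] [ 0.5625 -0.1631]
stop [ 0.671 -0.123  0.052]
rollend+ [ 0.607 -0.143  0.069]
rollend- [ 0.497 -0.182  0.069]
bigwhite [0.287 0.347 0.106]
pot [ 0.378 -0.02   0.055]
can [ 0.708 -0.     0.075]
reag [ 0.642 -0.392  0.06 ]
```

View pics/c1.png

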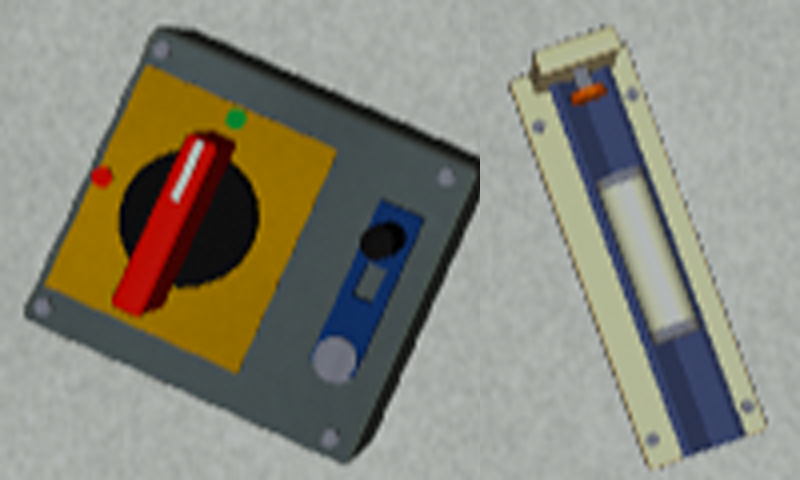

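The small box measures 148 x 168 mm, so it's the one described. The large one is 213 x 240 mm, a decoy. This crop shows the decoy and the cradle with its roller, so next I need a close crop of the chosen box.

```bash
python3 - <<'E'
from h import *
im=cv2.imread('pics/top.png');i2=cv2.imread('pics/scene.png')
a=cv2.resize(im[132:212,158:242],None,fx=5,fy=5,interpolation=2);b=cv2.resize(i2[206:286,235:310],None,fx=5,fy=5,interpolation=2)
cv2.imwrite('pics/c2.png',np.hstack([a,b]))
E
```

```text
(no output)
```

View pics/c2.png

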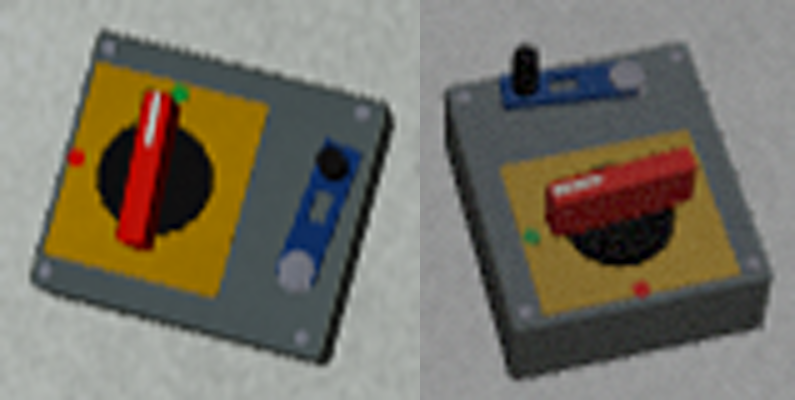

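The close crop shows the chosen box. The red bar's white-marked pointer end is at crop (156,92) next to the green mark at (181,93), and the red mark is at (77,157). The hasp knob is at (333,160) and its pivot at (297,270). The candidates were small box (313,268) and big box (226,447), and I'm taking the small one.

```bash
cat >> h.py <<'E'
def plan(x,y,z,psi=None):
    s=bot.observe(); p=s['position']; r=R.from_euler('xyz',s['tool_rot'])
    d=r.inv().apply(np.array([x,y,z])-p)/.03
    print('at',p.round(4),'rot',s['tool_rot'].round(3),'q',s['qpos'].round(2)); print('shift units',d.round(2),'max',abs(d).max().round(2), 'turn units',None if psi is None else round((s['tool_rot'][2]-psi)/.08,2))
E
python3 - <<'E'
from h import *
f=load('top')
P=lambda u,v,z:px2w(f,158+u/5,132+v/5,z)[:2]
c=np.array([P(103,30,.06),P(386,104,.06),P(318,358,.06),P(33,280,.06)])
print(c.round(3).tolist(),[round(np.linalg.norm(c[i]-c[i-1]),3) for i in range(4)])
obj=np.array([[.075,.085],[.075,-.085],[-.075,-.085],[-.075,.085]])
m=c.mean(0);H=(obj.T@(c-m));yaw=np.arctan2(H[0,1]-H[1,0],H[0,0]+H[1,1]);print('box',m.round(4),yaw.round(3))
W=lambda x,y:m+np.array([[np.cos(yaw),-np.sin(yaw)],[np.sin(yaw),np.cos(yaw)]])@[x,y]
a,b=P(156,92,.106),P(133,244,.106);d=a-b
print('bar',np.linalg.norm(d),(a+b)/2,'expect',W(0,.03),'ang',np.arctan2(d[1],d[0]))
k=P(333,160,.1);g=P(297,270,.068);d=k-g
print('knob',k,'piv',g,'exp',W(-.03,-.06),np.linalg.norm(d),np.arctan2(d[1],d[0])-yaw)
plan(.45,-.25,.25,-.08)
E
```

```text
[[0.635, 0.236], [0.594, 0.076], [0.452, 0.111], [0.493, 0.271]] [np.float64(0.146), np.float64(0.165), np.float64(0.147), np.float64(0.165)]
box [0.5436 0.1738] -0.247
bar 0.08372976501074406 [0.54979891 0.20322504] expect [0.55093379 0.20291163] ang -0.12090546656519645
knob [0.55602839 0.10190345] piv [0.49952464 0.12332378] exp [0.49983496 0.12298097] 0.060427681164269324 -0.1152982028841528
at [ 0.2205 -0.5845  0.2308] rot [-3.141  0.     0.361] q [ 1.14  0.52 -0.04  1.6   0.02  1.02 -0.11]
shift units [11.09 -7.73 -0.63] max 11.09 turn units 5.51
```

{"op": "jog_arm", "data": {
  "motion": [
    [0.92,-0.64,-0.05,0,1],
    [0.92,-0.64,-0.05,0,1],
    [0.92,-0.64,-0.05,0,1],
    [0.92,-0.64,-0.05,0,1],
    [0.92,-0.64,-0.05,0,1],
    [0.92,-0.64,-0.05,0,1],
    [0.92,-0.64,-0.05,0,1],
    [0.92,-0.64,-0.05,0,1],
    [0.92,-0.64,-0.05,0,1],
    [0.92,-0.64,-0.05,0,1],
    [0.92,-0.64,-0.05,0,1],
    [0.92,-0.64,-0.05,0,1]
  ]
}}

```text
clock: 1.3
position: [0.4497, -0.251, 0.2493]
tool_rot: [-3.141, 0.0, 0.361]
force: [0.1, -1.5, -0.3]
grip_width: 0.0855
finger_force: 0.0
```

{"op": "jog_arm", "data": {
  "motion": [
    [0,0,0,1,1],
    [0,0,0,1,1],
    [0,0,0,1,1],
    [0,0,0,1,1],
    [0,0,0,1,1],
    [0,0,0,1,1],
    [0,0,0,0,1]
  ]
}}

```text
clock: 2.0
position: [0.449, -0.2522, 0.2491]
tool_rot: [-3.142, 0.001, -0.121]
force: [0.4, 0.2, 0.4]
grip_width: 0.0855
finger_force: 0.0
```

```bash
python3 -c "
from h import *
plan(.550,.203,.20,-.12)"
```

```text
at [ 0.449  -0.2522  0.2491] rot [-3.142e+00  1.000e-03 -1.210e-01] q [ 0.45  0.33 -0.07  1.86  0.03  0.95 -1.32]
shift units [  1.52 -15.47   1.64] max 15.47 turn units -0.01
```

{"op": "jog_arm", "data": {
  "motion": [
    [0.1,-0.97,0.1,0,1],
    [0.1,-0.97,0.1,0,1],
    [0.1,-0.97,0.1,0,1],
    [0.1,-0.97,0.1,0,1],
    [0.1,-0.97,0.1,0,1],
    [0.1,-0.97,0.1,0,1],
    [0.1,-0.97,0.1,0,1],
    [0.1,-0.97,0.1,0,1],
    [0.1,-0.97,0.1,0,1],
    [0.1,-0.97,0.1,0,1],
    [0.1,-0.97,0.1,0,1],
    [0.1,-0.97,0.1,0,1]
  ]
}}

```text
clock: 3.2
position: [0.5265, 0.0913, 0.2131]
tool_rot: [3.142, 0.0, -0.116]
force: [1.2, 0.0, -0.5]
grip_width: 0.0855
finger_force: 0.0
```

{"op": "jog_arm", "data": {
  "motion": [
    [0.1,-0.97,0.1,0,1],
    [0.1,-0.97,0.1,0,1],
    [0.1,-0.97,0.1,0,1],
    [0.1,-0.97,0.1,0,1],
    [0,0,0,0,1],
    [0,0,0,0,1]
  ]
}}

```text
clock: 3.8
position: [0.5519, 0.2044, 0.2009]
tool_rot: [3.141, 0.001, -0.116]
force: [-0.1, -0.5, -0.0]
grip_width: 0.0855
finger_force: 0.0
```

```bash
python3 - <<'E'
from h import *
plan(.550,.203,.075,-.12)
s=bot.observe();f=save('wrist');M=np.array(f['mount']);print(M.round(3))
# predicted pixels
T=np.eye(4);T[:3,:3]=R.from_euler('xyz',s['tool_rot']).as_matrix();T[:3,3]=s['position']
C=np.linalg.inv(T@M)
im=cv2.resize(f['pixels'][...,::-1],(800,600))
for p in([.550,.203,.106],[.556,.102,.1],[.4998,.123,.068],[.5915,.198,.106],[.5085,.208,.106]):
    q=C@np.r_[p,1];u=K(f)@(q[:3]/q[2]);cv2.drawMarker(im,tuple(int(v/.64) for v in u[:2]),(255,0,255),0,16,1)
cv2.imwrite('pics/w1.png',im)
E
```

```text
at [0.5519 0.2044 0.2009] rot [ 3.141e+00  1.000e-03 -1.160e-01] q [-0.31  0.5  -0.21  1.72  0.12  0.93 -2.25]
shift units [-0.06  0.05  4.2 ] max 4.2 turn units 0.04
[[-0.001 -0.956 -0.292  0.075]
 [ 1.    -0.001  0.001  0.   ]
 [-0.001 -0.292  0.956 -0.142]
 [ 0.     0.     0.     1.   ]]
```

View pics/w1.png

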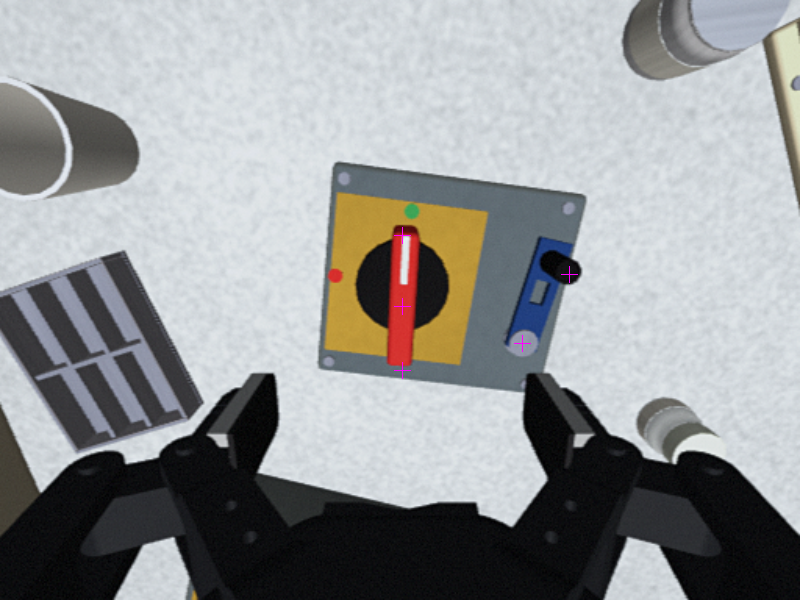

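The wrist picture confirms it. The bar runs from (405,230) to (400,365), within about 2 mm of the prediction, and the hasp knob and pivot are on their markers. Descending to grip.

{"op": "jog_arm", "data": {
  "motion": [
    [0,0,1,0,1],
    [0,0,1,0,1],
    [0,0,1,0,1],
    [0,0,0.6,0,1],
    [0,0,0.5,0,1],
    [0,0,0,0,0],
    [0,0,0,0,0],
    [0,0,0,0,0],
    [0,0,0,0,0],
    [0,0,0,0,0],
    [0,0,0,0,0],
    [0,0,0,0,0]
  ],
  "newtons": 50
}}

```text
clock: 5.05
position: [0.5527, 0.2035, 0.0792]
tool_rot: [3.141, -0.001, -0.12]
force: [-1.8, -5.9, 11.1]
grip_width: 0.0154
finger_force: 49.0
```

{"op": "jog_arm", "data": {
  "motion": [
    [0,0,0,-0.8,0],
    [0,0,0,-0.8,0],
    [0,0,0,-0.8,0],
    [0,0,0,-0.8,0],
    [0,0,0,-0.8,0],
    [0,0,0,-0.8,0],
    [0,0,0,-0.8,0],
    [0,0,0,-0.8,0],
    [0,0,0,-0.8,0],
    [0,0,0,-0.8,0]
  ]
}}

```text
clock: 6.05
position: [0.5525, 0.2041, 0.0792]
tool_rot: [3.141, -0.001, 0.523]
force: [-2.6, -2.4, 9.9]
grip_width: 0.0153
finger_force: 49.1
```

{"op": "jog_arm", "data": {
  "motion": [
    [0,0,0,-0.8,0],
    [0,0,0,-0.8,0],
    [0,0,0,-0.8,0],
    [0,0,0,-0.8,0],
    [0,0,0,-0.8,0],
    [0,0,0,-0.8,0],
    [0,0,0,-0.8,0],
    [0,0,0,-0.8,0],
    [0,0,0,-0.8,0],
    [0,0,0,-0.8,0],
    [0,0,0,-0.8,0],
    [0,0,0,0,0]
  ]
}}

```text
clock: 7.25
position: [0.552, 0.2044, 0.0792]
tool_rot: [3.142, 0.0, 1.227]
force: [-7.3, -1.1, 14.5]
grip_width: 0.0151
finger_force: 49.8
```

{"op": "jog_arm", "data": {
  "motion": [
    [0,0,0,-0.8,0],
    [0,0,0,-0.4,0],
    [0,0,0,0,0],
    [0,0,0,0,1],
    [0,0,0,0,1],
    [0,0,0,0,1],
    [0,0,0,0,1],
    [0,0,0,0,1],
    [0,0,-1,0,1],
    [0,0,-1,0,1],
    [0,0,-1,0,1],
    [0,0,0,0,1]
  ]
}}

```text
clock: 8.45
position: [0.5537, 0.2051, 0.1719]
tool_rot: [3.137, -0.003, 1.32]
force: [-0.4, 0.1, 0.3]
grip_width: 0.0851
finger_force: 0.0
```

```bash
python3 - <<'E'
from h import *
plan(.556,.102,.165,1.21)
save('top');b=save('scene')
im=cv2.imread('pics/top.png');i2=cv2.imread('pics/scene.png')
a=cv2.resize(im[132:212,158:242],None,fx=5,fy=5,interpolation=2);b=cv2.resize(i2[206:286,235:310],None,fx=5,fy=5,interpolation=2)
cv2.imwrite('pics/c3.png',np.hstack([a,b]))
E
```

```text
at [0.5537 0.2051 0.1719] rot [ 3.137e+00 -3.000e-03  1.320e+00] q [-0.03  0.6  -0.62  1.73  0.42  0.94 -1.07]
shift units [-3.31  0.92  0.22] max 3.31 turn units 1.38
```

View pics/c3.png

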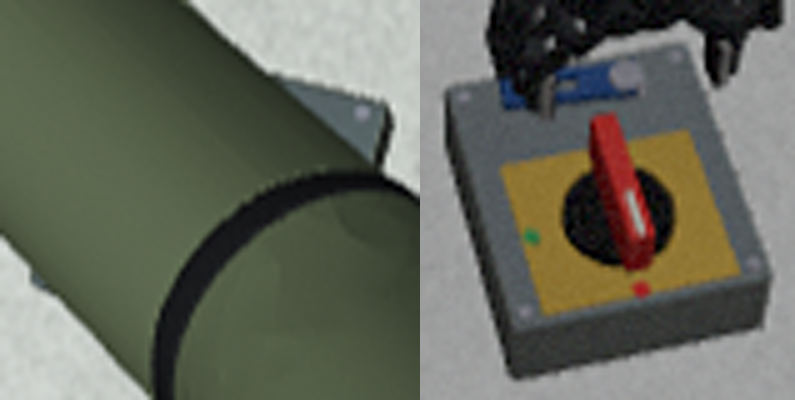

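The handle's white pointer is at the red mark, scene crop (642,290), so it is off. Next is the hasp knob.

{"op": "jog_arm", "data": {
  "motion": [
    [0,0,0,0.7,1],
    [0,0,0,0.68,1],
    [-0.8,0.32,0,0,1],
    [-0.8,0.32,0,0,1],
    [-0.8,0.32,0,0,1],
    [-0.79,0.32,0,0,1],
    [0,0,0,0,1],
    [0,0,0,0,1]
  ]
}}

```text
clock: 9.35
position: [0.554, 0.1008, 0.1674]
tool_rot: [-3.14, 0.001, 1.209]
force: [-0.3, 0.8, -0.4]
grip_width: 0.0855
finger_force: 0.0
```

```bash
python3 -c "
from h import *
plan(.556,.102,.073,1.21)"
```

```text
at [0.554  0.1008 0.1674] rot [-3.140e+00  1.000e-03  1.209e+00] q [ 0.14  0.56 -0.59  1.8   0.39  0.9  -0.99]
shift units [0.06 0.05 3.15] max 3.15 turn units -0.01
```

{"op": "jog_arm", "data": {
  "motion": [
    [0.06,0.05,0.9,0,1],
    [0,0,0.9,0,1],
    [0,0,0.8,0,1],
    [0,0,0.5,0,1],
    [0,0,0,0,0],
    [0,0,0,0,0],
    [0,0,0,0,0],
    [0,0,0,0,0],
    [0,0,0,0,0],
    [0,0,0,0,0]
  ],
  "newtons": 40
}}

```text
clock: 10.35
position: [0.5571, 0.1023, 0.076]
tool_rot: [3.14, -0.001, 1.21]
force: [0.6, -1.5, 7.5]
grip_width: 0.0144
finger_force: 39.4
```

{"op": "jog_arm", "data": {
  "motion": [
    [-0.16,0,0,1,0],
    [-0.16,0,0,1,0],
    [-0.16,0,0,1,0],
    [-0.16,0,0,1,0],
    [-0.16,0,0,1,0],
    [-0.16,0,0,1,0],
    [-0.16,0,0,1,0],
    [-0.16,0,0,1,0],
    [-0.16,0,0,1,0]
  ]
}}

```text
clock: 11.25
position: [0.5296, 0.0704, 0.0759]
tool_rot: [-3.141, -0.001, 0.488]
force: [-3.7, 7.3, 7.1]
grip_width: 0.0148
finger_force: 39.6
```

```bash
python3 -c "
from h import *
s=bot.observe();p=s['position'][:2]-[.4998,.123];print(s['force'],np.linalg.norm(p),np.arctan2(p[1],p[0])+.247)
a=-.247-1.6;plan(.4998+.06*np.cos(a),.123+.06*np.sin(a),.076,a+1.57)"
```

```text
[-3.73232245  7.28998362  7.05514422] 0.06044366550913885 -0.8076301146868546
at [0.5296 0.0704 0.0759] rot [-3.141e+00 -1.000e-03  4.880e-01] q [ 0.    0.62 -0.34  1.95  0.33  0.63 -1.63]
shift units [-1.44 -0.57 -0.  ] max 1.44 turn units 9.56
```

{"op": "jog_arm", "data": {
  "motion": [
    [-0.16,0,0,1,0],
    [-0.16,0,0,1,0],
    [-0.16,0,0,1,0],
    [-0.16,0,0,1,0],
    [-0.16,0,0,1,0],
    [-0.16,0,0,1,0],
    [-0.16,0,0,1,0],
    [-0.16,0,0,1,0],
    [-0.16,0,0,1,0],
    [0,0,0,0,0]
  ]
}}

```text
clock: 12.25
position: [0.4882, 0.0644, 0.076]
tool_rot: [-3.139, -0.001, -0.231]
force: [-1.6, 10.5, 5.0]
grip_width: 0.0146
finger_force: 39.4
```

```bash
python3 -c "
from h import *
s=bot.observe();p=s['position'][:2]-[.4998,.123];print(s['force'],np.linalg.norm(p),np.arctan2(p[1],p[0])+.247)
a=-.247-1.6;plan(.4998+.06*np.cos(a),.123+.06*np.sin(a),.076,a+1.57)"
```

```text
[-1.58255967 10.53449152  4.97516357] 0.059720139246320275 -1.5186572943957608
at [0.4882 0.0644 0.076 ] rot [-3.139e+00 -1.000e-03 -2.310e-01] q [-0.14  0.56 -0.15  2.06  0.15  0.53 -2.19]
shift units [-0.16  0.01 -0.  ] max 0.16 turn units 0.58
```

Hasp is at about 1.52 rad by arm pose. I'll nudge it to the end, release, rise and look.

{"op": "jog_arm", "data": {
  "motion": [
    [-0.12,0,0,0.6,0],
    [0,0,0,0,0],
    [0,0,0,0,1],
    [0,0,0,0,1],
    [0,0,0,0,1],
    [0,0,0,0,1],
    [0,0,0,0,1],
    [0,0,-1,0,1],
    [0,0,-1,0,1],
    [0,0,-1,0,1],
    [0,0,-1,0,1],
    [0,0,0,0,1]
  ]
}}

```text
clock: 13.45
position: [0.4862, 0.0633, 0.1986]
tool_rot: [-3.139, -0.005, -0.278]
force: [1.0, -0.2, -0.3]
grip_width: 0.0857
finger_force: 0.0
```

{"op": "jog_arm", "data": {
  "motion": [
    [0,0,0,-1,0],
    [0,0,0,-1,0],
    [0,0,0,-1,0],
    [0,0,0,-1,0],
    [0,0,0,-1,0],
    [0,0,0,-1,0],
    [0,0,0,-1,0],
    [0,0,0,-0.9,0],
    [0,0,0,0,0]
  ]
}}

```text
clock: 14.35
position: [0.4844, 0.063, 0.1948]
tool_rot: [-3.141, 0.001, 0.356]
force: [-0.2, 0.0, -0.4]
grip_width: -0.0
finger_force: 0.0
```

```bash
python3 -c "
from h import *
plan(.455,-.203,.19,.355)"
```

```text
at [0.4844 0.063  0.1948] rot [-3.141e+00  1.000e-03  3.560e-01] q [-0.01  0.37 -0.31  1.98  0.15  0.82 -1.61]
shift units [-4.    7.97  0.16] max 7.97 turn units 0.01
```

{"op": "jog_arm", "data": {
  "motion": [
    [-0.44,0.88,0,0,0],
    [-0.44,0.88,0,0,0],
    [-0.44,0.88,0,0,0],
    [-0.44,0.88,0,0,0],
    [-0.44,0.88,0,0,0],
    [-0.44,0.88,0,0,0],
    [-0.44,0.88,0,0,0],
    [-0.44,0.88,0,0,0],
    [-0.44,0.88,0,0,0],
    [0,0,0,0,0],
    [0,0,0,0,0]
  ]
}}

```text
clock: 15.45
position: [0.4554, -0.201, 0.1949]
tool_rot: [-3.141, 0.0, 0.351]
force: [-1.1, 0.4, 0.2]
grip_width: -0.0
finger_force: 0.0
```

```bash
cat >> h.py <<'E'
def wproj(f,s,P):
    M=np.array(f['mount']);T=np.eye(4);T[:3,:3]=R.from_euler('xyz',s['tool_rot']).as_matrix();T[:3,3]=s['position']
    C=np.linalg.inv(T@M);return [(K(f)@((C@np.r_[p,1])[:3]/(C@np.r_[p,1])[2]))[:2] for p in P]
def wpx2w(f,s,u,v,z):
    M=np.array(f['mount']);T=np.eye(4);T[:3,:3]=R.from_euler('xyz',s['tool_rot']).as_matrix();T[:3,3]=s['position']
    A=T@M;d=A[:3,:3]@np.linalg.inv(K(f))@[u,v,1];c=A[:3,3];return c+d*(z-c[2])/d[2]
E
python3 - <<'E'
from h import *
import pickle
s=bot.observe();print(s['position'],s['tool_rot'],s['force']);f=save('wrist');pickle.dump(s,open('ws.pkl','wb'))
t=save('top')['pixels'][...,::-1]
cv2.imwrite('pics/w2.png',np.hstack([cv2.resize(f['pixels'][...,::-1],(512,384)),cv2.resize(t[135:231,160:232],(288,384),interpolation=2)]))
E
```

```text
[ 0.45539755 -0.2010442   0.19492395] [-3.14108593e+00  3.58166064e-04  3.51470079e-01] [-1.14605738  0.37978389  0.21008255]
```

View pics/w2.png

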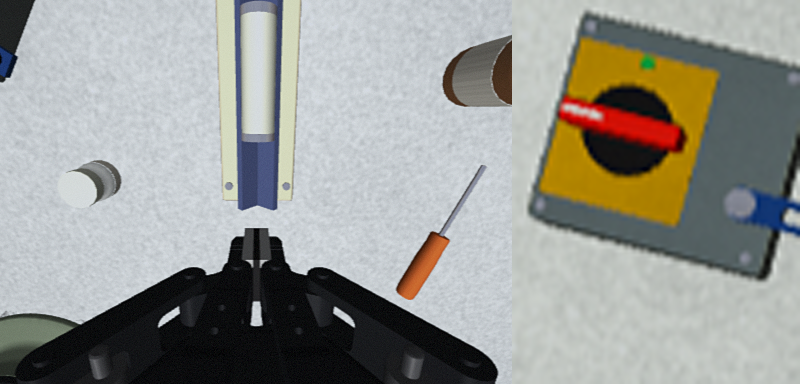

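Handle is at the red mark and the hasp is swung out past the box edge. The wrist view shows the roller's near end at (257,137), its far end at (258,5), and the groove's open end from (239,208) to (278,208).

```bash
python3 - <<'E'
from h import *
import pickle
s=pickle.load(open('ws.pkl','rb'));f=load('wrist')
Q=lambda u,v,z:wpx2w(f,s,u,v,z)[:2]
ge=(Q(239,208,.046)+Q(278,208,.046))/2; rn=Q(257,140,.060);rf=Q(258,4,.069)
print('groove end',ge,'roller near',rn,'far',rf,np.linalg.norm(rf-rn),np.arctan2(*(rf-rn)[::-1]))
st=np.array([.671,-.123]);d=st-ge;print('groove end->stop',np.linalg.norm(d),np.arctan2(d[1],d[0]))
ax=np.array([np.cos(.352),np.sin(.352)]);n=np.array([-ax[1],ax[0]]);ctr=ge+.14*ax;print('ctr',ctr,'from stop',st-.12*ax)
for nm,p in(('near',rn),('far',rf),('tcp',s['position'][:2])):print(nm,(p-ctr)@ax,(p-ctr)@n)
t=load('top')
P=lambda u,v,z:px2w(t,u*.64,v*.64,z)[:2]
for q in((491,232,.069),(513,294,.06)):print(P(*q),(P(*q)-ctr)@ax,(P(*q)-ctr)@n)
E
```

```text
groove end [ 0.42453062 -0.21577826] roller near [ 0.49815682 -0.18683938] far [ 0.60776848 -0.14746766] 0.11646822738891167 0.34484077853274925
groove end->stop 0.26335329951560893 0.3600230502400896
ctr [ 0.55594653 -0.16750964] from stop [ 0.5583578 -0.1643731]
near -0.060910759103992365 0.0017799614463055308
far 0.05555448354008169 0.0009461467353588
tcp -0.10594572635894572 0.003188466926419456
[ 0.60704992 -0.14338146] 0.05628880578810154 0.005029541732954727
[ 0.49782144 -0.18315272] -0.0599545053857764 0.005356205875091197
```

{"op": "jog_arm", "data": {
  "motion": [
    [0,0.05,0.9,0,0],
    [0,0,0.9,0,0],
    [0,0,0.9,0,0],
    [0,0,0.9,0,0],
    [0,0,0.6,0,0],
    [0,0,0.4,0,0],
    [0,0,0.3,0,0],
    [0,0,0,0,0],
    [0,0,0,0,0]
  ]
}}

```text
clock: 16.45
position: [0.4565, -0.2022, 0.0488]
tool_rot: [3.141, -0.0, 0.355]
force: [-0.1, 0.1, 0.7]
grip_width: 0.0001
finger_force: 0.0
```

{"op": "jog_arm", "data": {
  "motion": [
    [0.2,0,0,0,0],
    [0.2,0,0,0,0],
    [0.2,0,0,0,0],
    [0.1,0,0,0,0],
    [0,0,0,0,0]
  ]
}}

```text
clock: 16.95
position: [0.4764, -0.1947, 0.0483]
tool_rot: [3.142, -0.0, 0.355]
force: [-0.6, 0.5, 0.7]
grip_width: -0.0001
finger_force: 0.0
```

{"op": "jog_arm", "data": {
  "motion": [
    [0.1,0,0,0,0],
    [0.1,0,0,0,0],
    [0.1,0,0,0,0],
    [0.1,0,0,0,0]
  ]
}}

```text
clock: 17.35
position: [0.4873, -0.1908, 0.0483]
tool_rot: [-3.142, 0.0, 0.354]
force: [-5.0, -2.8, 1.6]
grip_width: -0.0
finger_force: 3.1
```

{"op": "jog_arm", "data": {
  "motion": [
    [0.1,0,0,0,0],
    [0.1,0,0,0,0]
  ]
}}

```text
clock: 17.55
position: [0.49, -0.1898, 0.0481]
tool_rot: [-3.14, 0.005, 0.353]
force: [-17.8, -7.0, 15.9]
grip_width: -0.0003
finger_force: 9.6
```

{"op": "jog_arm", "data": {
  "motion": [
    [0.1,0,0,0,0],
    [0.1,0,0,0,0]
  ]
}}

```text
clock: 17.75
position: [0.4958, -0.1877, 0.0481]
tool_rot: [-3.141, 0.005, 0.353]
force: [-15.1, -5.1, 11.8]
grip_width: -0.0001
finger_force: 7.8
```

{"op": "jog_arm", "data": {
  "motion": [
    [0,0,-0.05,0,0],
    [0,0,0,0,0]
  ]
}}

```text
clock: 17.95
position: [0.4982, -0.1868, 0.0497]
tool_rot: [-3.141, 0.001, 0.354]
force: [-3.2, -1.5, -1.8]
grip_width: -0.0001
finger_force: 1.2
```

```bash
python3 - <<'E'
from h import *
s=bot.observe();print(s['position'],s['force']);f=save('wrist');t=save('scene')['pixels'][...,::-1]
cv2.imwrite('pics/w3.png',np.hstack([f['pixels'][:,100:412,::-1],cv2.resize(t[138:210,170:262],(490,384),interpolation=2)]))
E
```

```text
[ 0.4981742  -0.18676177  0.04973739] [-3.18794963 -1.54768134 -1.79311327]
```

View pics/w3.png

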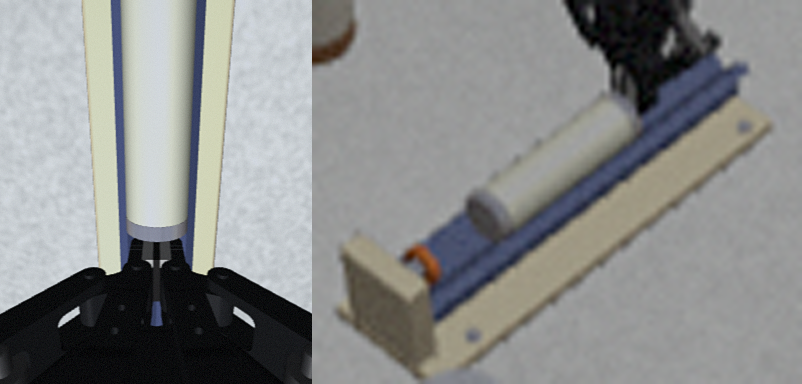

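The roller lies flat in the groove, pushed at its near end, with a clear gap to the orange stop. The force is down to about 3.5 N, so I'll continue gently.

{"op": "jog_arm", "data": {
  "motion": [
    [0.15,0,0,0,0],
    [0.15,0,-0.01,0,0],
    [0.15,0,-0.01,0,0],
    [0.15,0,-0.01,0,0]
  ]
}}

```text
clock: 18.45
position: [0.5158, -0.1802, 0.0507]
tool_rot: [-3.142, -0.0, 0.355]
force: [-2.2, -1.2, -2.7]
grip_width: 0.0001
finger_force: 1.2
```

{"op": "jog_arm", "data": {
  "motion": [
    [0.15,0,-0.01,0,0],
    [0.15,0,-0.01,0,0],
    [0.15,0,-0.01,0,0],
    [0.1,0,0,0,0]
  ]
}}

```text
clock: 18.85
position: [0.5312, -0.1745, 0.0516]
tool_rot: [3.142, -0.0, 0.355]
force: [-3.3, -2.1, -2.3]
grip_width: -0.0003
finger_force: 1.2
```

```bash
python3 - <<'E'
from h import *
s=bot.observe();ax=np.array([np.cos(.352),np.sin(.352)]);print(s['position'],s['force'])
for c in([.556,-.1675],[.5584,-.1644]):print((s['position'][:2]-c)@ax)
t=save('scene')['pixels'][...,::-1];u=save('top')['pixels'][...,::-1]
cv2.imwrite('pics/w4.png',np.hstack([cv2.resize(u[105:165,275:335],(390,390),interpolation=2),cv2.resize(t[150:210,170:232],(403,390),interpolation=2)]))
E
```

```text
[ 0.53123132 -0.17452276  0.05164305] [-3.31036257 -2.10594267 -2.30387452]
-0.0256712650619092
-0.028992914339459958
```

View pics/w4.png

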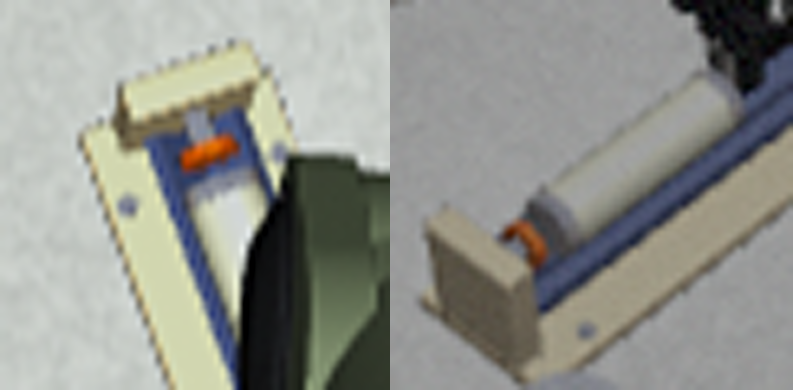

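The wrist-side push has left a gap of about 10 mm between the roller's end and the orange disc at top crop (210,152). I'll watch the disc's centroid in both cameras as a contact gauge.

```bash
cat > g.py <<'E'
from h import *
s=bot.observe();ax=np.array([np.cos(.352),np.sin(.352),0]);print('tcp x',(s['position']-[.5572,-.166,0])@ax,'F',s['force']@ax,s['force'][2])
for n,(a,b,c,d) in(('top',(105,165,275,335)),('scene',(150,210,170,232))):
    f=save(n);im=f['pixels'][a:b,c:d].astype(float)
    w=np.clip(im[...,0]-1.5*im[...,1]-20,0,None);v,u=np.mgrid[a:b,c:d]
    print(n,(w*u).sum()/w.sum(),(w*v).sum()/w.sum(),w.sum())
    p=np.array([.671,-.123,.052]);print('  px/mm',(w2px(f,p+.001*ax)-w2px(f,p))[0])
E
python3 g.py
```

```text
tcp x -0.02710031701385826 F -0.09305042446121307 0.8180755965264468
top 306.3479355488419 128.0347432024169 993.0
  px/mm [-0.12170201 -0.32725195]
scene 190.44055944055944 186.5734265734266 71.5
  px/mm [-0.23494305  0.1758845 ]
```

{"op": "jog_arm", "data": {
  "motion": [
    [0.1,0,0,0,0],
    [0.1,0,0,0,0],
    [0,0,0,0,0]
  ]
}}

```text
clock: 19.35
position: [0.5349, -0.1734, 0.0516]
tool_rot: [-3.141, 0.003, 0.353]
force: [-10.2, -2.8, 8.0]
grip_width: -0.0
finger_force: 5.6
```

```bash
python3 g.py
```

```text
tcp x -0.02343982028158508 F -10.524345020301821 7.976582166085058
top 306.3550796812749 128.03934262948206 1004.0
  px/mm [-0.12170201 -0.32725195]
scene 190.5408163265306 186.60204081632654 49.0
  px/mm [-0.23494305  0.1758845 ]
```

{"op": "jog_arm", "data": {
  "motion": [
    [0,0,-0.05,0,0],
    [0.05,0,-0.02,0,0],
    [0.05,0,-0.02,0,0],
    [0,0,0,0,0]
  ]
}}

```text
clock: 19.85
position: [0.5396, -0.1714, 0.0544]
tool_rot: [3.142, -0.0, 0.355]
force: [-1.8, -0.9, -1.8]
grip_width: -0.0002
finger_force: 1.0
```

```bash
python3 g.py
```

```text
tcp x -0.01843330657350351 F -1.9534868982824032 -1.766307350276117
top 306.4024473147519 127.64513936097893 735.5
  px/mm [-0.12170201 -0.32725195]
scene 190.8 186.90666666666667 75.0
  px/mm [-0.23494305  0.1758845 ]
```

{"op": "jog_arm", "data": {
  "motion": [
    [0.05,0,-0.02,0,0],
    [0.05,0,-0.02,0,0],
    [0,0,0,0,0]
  ]
}}

```text
clock: 20.25
position: [0.5422, -0.1704, 0.0556]
tool_rot: [-3.142, -0.0, 0.355]
force: [-1.6, -0.2, -2.8]
grip_width: 0.0002
finger_force: 1.0
```

```bash
python3 g.py
```

```text
tcp x -0.015607431489603491 F -1.5281046657907131 -2.84282530125896
top 306.06390977443607 127.07268170426065 399.0
  px/mm [-0.12170201 -0.32725195]
scene 190.08552631578948 186.14473684210526 76.0
  px/mm [-0.23494305  0.1758845 ]
```

```bash
cat > p.py <<'E'
from h import *
import sys
for n,z in(('top',.060),('scene',.060)):
    f=save(n) if len(sys.argv)>1 else load(n); im=f['pixels'].astype(np.float32)
    ax=np.array([np.cos(.352),np.sin(.352)]); ds=np.arange(-.015,.022,.0015)
    uv=w2px(f,[np.r_[np.array([.671,-.123])+d*ax,z] for d in ds]).astype(np.float32)
    v=cv2.remap(im,uv[:,0][None],uv[:,1][None],cv2.INTER_LINEAR)[0]; print(n);print(' '.join(f'{d*1000:.0f}:{int(a[0])},{int(a[1])},{int(a[2])}' for d,a in zip(ds,v)))
E
python3 p.py
```

```text
top
-15:208,213,210 -14:204,209,207 -12:182,187,190 -10:157,162,170 -9:139,145,158 -8:129,137,154 -6:143,134,140 -5:159,131,124 -3:184,122,72 -2:207,112,17 -0:197,117,51 1:178,126,98 3:154,133,127 4:135,140,151 6:133,139,155 7:134,138,153 9:134,139,153 10:135,139,153 12:133,137,148 13:130,133,141 15:126,124,123 16:120,114,103 18:135,128,104 19:158,152,117 21:182,178,140
scene
-15:122,122,131 -14:114,114,126 -12:106,107,116 -10:102,98,102 -9:106,91,85 -8:123,89,65 -6:140,90,51 -5:145,86,42 -3:136,76,33 -2:120,64,27 -0:109,73,54 1:107,88,83 3:110,105,111 4:109,109,117 6:113,113,118 7:122,121,122 9:137,134,128 10:147,141,129 12:153,147,129 13:157,151,131 15:160,154,133 16:160,155,134 18:160,155,134 19:161,156,135 21:160,155,134
```

{"op": "jog_arm", "data": {
  "motion": [
    [0.05,0,-0.02,0,0],
    [0.05,0,-0.02,0,0],
    [0,0,0,0,0]
  ]
}}

```text
clock: 20.65
position: [0.545, -0.1695, 0.0567]
tool_rot: [-3.142, -0.0, 0.354]
force: [-1.9, -1.6, -1.9]
grip_width: 0.0001
finger_force: 1.3
```

```bash
python3 g.py; python3 p.py
```

```text
tcp x -0.01268583175871567 F -2.305377911540468 -1.9403423204373378
top 305.59774964838255 126.26019690576652 355.5
  px/mm [-0.12170201 -0.32725195]
scene 189.94078947368422 187.14473684210526 76.0
  px/mm [-0.23494305  0.1758845 ]
top
-15:210,215,212 -14:211,215,212 -12:206,210,208 -10:198,203,203 -9:178,183,187 -8:158,164,171 -6:143,150,162 -5:130,138,155 -3:139,135,143 -2:153,132,129 -0:179,122,82 1:204,110,26 3:197,113,44 4:180,122,89 6:156,131,125 7:134,139,153 9:132,140,156 10:134,140,155 12:133,137,149 13:131,133,142 15:126,124,123 16:119,114,103 18:134,127,104 19:158,151,117 21:182,178,141
scene
-15:138,139,141 -14:125,126,131 -12:118,118,126 -10:111,113,122 -9:108,108,117 -8:108,100,104 -6:116,94,85 -5:130,91,66 -3:147,93,53 -2:158,95,47 -0:145,86,42 1:126,77,43 3:105,72,49 4:102,83,76 6:110,102,102 7:122,121,120 9:135,134,123 10:146,142,126 12:155,149,130 13:160,153,133 15:162,153,134 16:161,153,134 18:160,153,133 19:158,153,133 21:157,152,132
```

```bash
python3 - <<'E'
from h import *
f=load('top');c=cv2.imread('pics/c1.png')[:,480:,::-1];c=cv2.resize(c,None,fx=.25,fy=.25,interpolation=cv2.INTER_AREA).astype(np.float32)
ax=np.array([np.cos(.352),np.sin(.352)]); ds=np.arange(-.015,.022,.0015)
uv=(w2px(f,[np.r_[np.array([.671,-.123])+d*ax,.06] for d in ds])-[280,105]).astype(np.float32)
v=cv2.remap(c,uv[:,0][None],uv[:,1][None],cv2.INTER_LINEAR)[0];print(' '.join(f'{d*1000:.0f}:{int(a[0])},{int(a[1])},{int(a[2])}' for d,a in zip(ds,v)))
E
```

```text
-15:56,68,106 -14:56,69,107 -12:59,65,97 -10:64,60,86 -9:79,52,55 -8:97,46,23 -6:127,56,9 -5:154,68,1 -3:172,79,3 -2:183,89,10 -0:168,96,43 1:149,105,80 3:129,110,103 4:112,115,123 6:109,115,127 7:109,114,126 9:109,114,126 10:110,114,126 12:110,112,122 13:107,109,116 15:104,102,102 16:101,96,86 18:113,107,88 19:133,127,98 21:153,150,117
```

The stop's profile has shifted about 3 mm from its initial place, so the roller is at about x=0.063. Backing off.

{"op": "jog_arm", "data": {
  "motion": [
    [-0.1,0,0,0,0],
    [-0.2,0,0,0,0],
    [-0.4,0,0,0,0],
    [-0.4,0,-0.3,0,0],
    [-0.2,0,-0.8,0,0],
    [0,0,-1,0,0],
    [0,0,-1,0,0],
    [0,0,-1,0,0],
    [0,0,0,0,0],
    [0,0,0,0,0]
  ]
}}

```text
clock: 21.75
position: [0.5077, -0.1836, 0.1805]
tool_rot: [3.141, -0.001, 0.354]
force: [-0.5, 0.8, -0.2]
grip_width: 0.0
finger_force: 0.0
```

```bash
python3 p.py x; python3 - <<'E'
from h import *
t=load('top')['pixels'][...,::-1];u=load('scene')['pixels'][...,::-1]
cv2.imwrite('pics/w5.png',np.hstack([cv2.resize(t[105:225,160:360],(400,240),interpolation=2),cv2.resize(u[140:260,170:310],(280,240),interpolation=2)]))
E
```

```text
top
-15:208,213,211 -14:208,214,211 -12:204,209,207 -10:196,201,201 -9:172,177,181 -8:145,149,161 -6:133,139,154 -5:127,136,153 -3:143,133,139 -2:164,127,115 -0:186,117,65 1:204,109,23 3:190,115,55 4:165,126,102 6:146,132,130 7:131,137,151 9:130,137,153 10:132,137,152 12:131,135,147 13:129,131,139 15:124,122,121 16:118,112,101 18:132,125,102 19:156,149,115 21:180,176,138
scene
-15:136,136,140 -14:123,123,130 -12:114,116,124 -10:104,108,117 -9:98,101,109 -8:98,92,93 -6:109,87,74 -5:126,86,59 -3:141,88,51 -2:148,89,47 -0:131,76,40 1:112,69,44 3:96,72,63 4:97,85,86 6:107,101,104 7:119,117,118 9:132,129,121 10:142,137,122 12:150,144,125 13:155,149,129 15:158,152,132 16:158,152,131 18:158,152,132 19:158,153,133 21:156,152,132
```

View pics/w5.png

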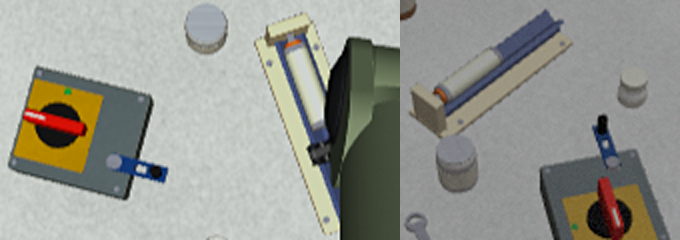

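The handle is off at (55,122), the hasp is out at (150,172), and the roller rests flat against the stop, pressed in about 2–3 mm. The arm is clear, so I'm handing in.

```bash
python3 -c "
from workcell import bot
print(bot.job_done())"
```

```text
the job is handed in; nothing more can be done
None
```

I handed the job in at about 22 s: the isolator handle is off, the hasp is swung out, and the roller rests in its groove against the stop, which is pressed in about 2–3 mm. The hand-in gave no verdict, so these results come from my last camera pictures and the arm's readings.

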